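Load two boiled eggs into the round egg tray and turn them to the warmer

TASK

The boiled eggs are fragile, so grip lightly: take the two hen's eggs from the draining rack, leave the bigger duck egg, and set them gently (not dropped or pressed) upright, pointed end up, into the two empty pockets of the round egg tray. Then turn the tray (it has a bar handle at its centre) until those two eggs squarely face the warmer, one as far to the left of its middle as the other to the right, and let go. The eggs already in the tray must stay standing in their pockets.

Things in the scene. Friction and masses are not known exactly. Their poses are not given: they have to be found in the camera images.
- egg_a_center (a point): One of the two eggs to move: brown boiled hen's egg, 42 mm across, 54 mm tall, 60 g, standing on its broad end in a pocket of the rack. Point: its centre, half-way up (27 mm above its bottom; it is widest 6 mm below this point); z towards the pointed end. 20 N of grip holds it; it cracks at about 50 N of grip, over 20 N on the tray, or if let fall 10 mm.
- egg_b_center (a point): The other egg to move, the same as egg_a, in another pocket of the draining rack.
- duck_egg_center (a point): Duck egg in the remaining pocket of the draining rack: same look but clearly bigger, 50 mm across, 68 mm tall. Point: its centre, half-way up. Not to be moved.
- rack: Draining rack: fixed steel stand 85 x 265 mm, plate top 26 mm above the table, with three round pockets in a row 90 mm apart along its y axis (y = -90, 0, +90 mm), made like those of the tray. Origin under its centre on the table.
- turntable: Black fixed foot (170 mm across, 16 mm high) of the round tray, with the tray that turns on it. Origin on the table, on the upright axis about which the tray turns.
- tray (a joint): Turn of the round tray about its upright axis, rad, 0 at the start, growing counter-clockwise seen from above; free from -3 to 3, stays where it is left (friction about 0.06 N m). The tray is an aluminium disc 290 mm across, top face 26 mm above the table, with six shallow round pockets 60 degrees apart, centres 105 mm from the axis.
- handle (a point): Upright bar handle of the tray on the axis, its long side 44 mm, 14 mm thick, 32 mm high, standing on a 20 mm post. Point: the middle of the bar, 96 mm above the table (the bar spans 80 to 112 mm). Its x axis is the long side of the bar and points to the middle of the two empty pockets; z is up. It turns with the tray.
- pocket0 (a point): Empty pocket of the round tray: shallow ring-shaped dimple 45 mm across outside, 34 mm opening, rim 11 mm above the disc. Point: its centre at the height of the rim, 37 mm above the table; turns with the tray. An egg seated here has its bottom 9 mm below this point, its widest level 12 mm and its centre 18 mm above it. The two empty pockets are neighbours.
- pocket1 (a point): Empty pocket of the round tray: shallow ring-shaped dimple 45 mm across outside, 34 mm opening, rim 11 mm above the disc. Point: its centre at the height of the rim, 37 mm above the table; turns with the tray. An egg seated here has its bottom 9 mm below this point, its widest level 12 mm and its centre 18 mm above it. The two empty pockets are neighbours.
- pocket2 (a point): Filled pocket of the round tray: shallow ring-shaped dimple 45 mm across outside, 34 mm opening, rim 11 mm above the disc. Point: its centre at the height of the rim, 37 mm above the table; turns with the tray. An egg seated here has its bottom 9 mm below this point, its widest level 12 mm and its centre 18 mm above it.
- pocket3 (a point): Filled pocket of the round tray: shallow ring-shaped dimple 45 mm across outside, 34 mm opening, rim 11 mm above the disc. Point: its centre at the height of the rim, 37 mm above the table; turns with the tray. An egg seated here has its bottom 9 mm below this point, its widest level 12 mm and its centre 18 mm above it.
- pocket4 (a point): Filled pocket of the round tray: shallow ring-shaped dimple 45 mm across outside, 34 mm opening, rim 11 mm above the disc. Point: its centre at the height of the rim, 37 mm above the table; turns with the tray. An egg seated here has its bottom 9 mm below this point, its widest level 12 mm and its centre 18 mm above it.
- pocket5 (a point): Filled pocket of the round tray: shallow ring-shaped dimple 45 mm across outside, 34 mm opening, rim 11 mm above the disc. Point: its centre at the height of the rim, 37 mm above the table; turns with the tray. An egg seated here has its bottom 9 mm below this point, its widest level 12 mm and its centre 18 mm above it.
- tray_egg2_center (a point): Egg already standing loose in pocket2, the same size as the eggs to move. Point: its centre, half-way up. Must stay standing in its pocket (it rides along when the tray turns).
- tray_egg3_center (a point): Egg already standing loose in pocket3, the same size as the eggs to move. Point: its centre, half-way up. Must stay standing in its pocket (it rides along when the tray turns).
- tray_egg4_center (a point): Egg already standing loose in pocket4, the same size as the eggs to move. Point: its centre, half-way up. Must stay standing in its pocket (it rides along when the tray turns).
- tray_egg5_center (a point): Egg already standing loose in pocket5, the same size as the eggs to move. Point: its centre, half-way up. Must stay standing in its pocket (it rides along when the tray turns).
- empty_mid (a point): Point of the tray half-way between the two empty pockets, 105 mm from the axis, at rim height; turns with the tray.
- warmer_face (a point): Middle of the heating face of the warmer: a fixed upright steel box 170 mm wide, 108 mm high, 50 mm deep, with three copper heating bars on the face that looks at the tray. Its face stands 180 mm from the tray's axis. Its x axis points straight away from the tray.
- warm_spot (a point): Fixed point straight in front of the middle of the warmer's face, 105 mm from the tray's axis, at pocket rim height: where empty_mid comes to lie when the two pockets squarely face the warmer. At the start it lies 0.65 to 1.25 rad counter-clockwise of empty_mid.
Mind the look-alikes: they are no part of the job. What is shaped like the part that bears egg_b_center but blue is not meant.

How it is judged:
By the outcome, as a careful person would: the job done as asked, in the order asked, and still so for the second after the job is handed in, with the robot touching nothing.
It also fails if it takes over 66 s, if anything falls off the work surface, if the arm or the gripper's body presses on something with over 40 N, if the wrist force passes 120 N, or if a joint passes its speed limit or range.

ROBOT

A 6-joint arm with a two-finger parallel gripper is mounted at the origin on the work surface. World frame = base frame: x ahead of the robot, y to its left, z up, the work surface at z = 0. Lengths are in m, angles in rad, forces in N, time in s.
With the tool pointing down it reaches from about 0.375 to 0.9 m from the base axis. Payload 3.1 kg.
Tool frame: the origin (TCP) lies on the centre line of the jaws, within the pads' length; the fingertips stand 8 mm ahead of it and the grasp point (between the pads) lies 11 mm behind it; z points along the fingers, y is the line along which they close (so a half turn about z gives the same grasp; the last joint's range is limited). The gripper opens to 87 mm and grips with 3 to 60 N. Pads are 19 mm wide; open, the fingers measure 117 mm over their backs; the gripper's body (75 mm by 190 mm) begins 51 mm behind the grasp point.
Start: joints at [-0.178, 0.527, 1.433, -0, 1.181, -0.178], TCP at [0.625, 0, 0.231] pointing down, gripper open.
Joint ranges: [-3.08, 3.08], [-0.75, 2.2], [0.22, 2.44], [-1.43, 4.57], [0, 2.65], [-2.85, 2.85]. Speed limits (rad/s): [2.79, 2.79, 3.14, 3.14, 3.14, 3.14].

INTERFACE

Orientations are given as a unit quaternion [x, y, z, w].
In Python, from rig import robot gives the robot as it stands. The module is installed in compiled form; this text tells all that it offers.
- The arm moves only by the tool send_rows, never from a script. Its argument "increments" is one flat list of numbers, 7 for each row, row after row: the turn, a rotation vector about the world's x, y, z in rad, then the shift along the world's x, y, z in cm, then the opening, from 0 (shut) to 1 (fully open). A call has 1 to 20 rows; each row shifts and turns the commanded pose from where the row before left it; what a row does not reach is not made up. A row lasts 1/12 s, in which the tool goes at most 41.7 mm and 7.16 degrees, less where a joint would pass 70% of its speed; a pose out of reach is approached as far as the arm can. A call is refused whole if a number of a shift passes 4.17 or a number of a turn 0.125, either way. A call with a gripper value outside its range is refused whole. The fingers move at their own pace and stop on an object; "newtons" is the grip in N (left out, the last holds). Time passes only in rows, so rows that do not move let the fingers close. It gives the time, the measured TCP pose, the force, the opening and the grip force at its end, in the units of the state.
- robot.get_obs(): the state, without advancing time (a new reading comes with each control period).
- robot.camera(name): name is "scene" or "side" or "wrist"; returns a dict with "image" (384x512x3 uint8, red, green, blue), "range_z" (384x512 float32, m along the optical axis (not along the pixel's ray), 0 where there is no reading), "fx", "fy", "cx", "cy" (pixels), "dist_coeffs" ([k1, k2, p1, p2, k3] as OpenCV has them; the pictures are not rectified), "R" (3x3) and "t" (3): a world point X has camera coordinates R X + t. Camera axes: x right, y down, z forward; pixel columns grow to the right and rows downward; lengths in m; the calibration is good to about 2 mm. A picture is of the moment at which its call begins.
- robot.hand_in(): hands the job in; it is judged then, once.
The state is a dict: "time": time; "q": joint angles; "joint_velocities": joint speeds; "joint_torque": joint torques, N m; "position": TCP position; "tool_rot": TCP orientation; "ft_force": force on the tool from outside, world axes, zero at the start; "moment": the same for the moment, N m; "grip_width": finger opening in m; "grip_force": force on a finger pad.
Only numpy, scipy, OpenCV 4.12 (cv2) and the standard library are available. Lean on these libraries where they do the work, as an engineer would, in place of code of your own. Each camera call takes 0.05 s, during which the arm holds its last target. There are 200 camera calls.

## Working session

There is one attempt and no reset: what is moved stays moved. The work goes in short steps, Python scripts to look and compute and a tool call to move; the robot and the scene stay as the last step left them, time stands still between calls to the robot, and variables do not carry over. Pictures are saved under pics/ and viewed, at most 10 in all, crops included, and the job is handed in when it is done.

Besides the shell and the picture viewer there is one more tool, called by a JSON object that holds its "name" and its "arguments", one argument or row to a line. send_rows: Moves the arm, as the interface text tells. Its arguments: {"type":"object","properties":{"increments":{"type":"array"},"newtons":{"type":"number"}},"required":["increments"]}

```bash
mkdir -p pics
cat > h.py <<'E'
import numpy as np, cv2, pickle
from rig import robot
def snap(n, f):
    c=robot.camera(n); pickle.dump(c,open(f'pics/{f}.pkl','wb')); cv2.imwrite(f'pics/{f}.png',c['image'][:,:,::-1]); return c
def cloud(c):
    h,w=c['range_z'].shape; u,v=np.meshgrid(np.arange(w),np.arange(h))
    K=np.array([[c['fx'],0,c['cx']],[0,c['fy'],c['cy']],[0,0,1]])
    n=cv2.undistortPoints(np.stack([u,v],-1).reshape(-1,1,2).astype(np.float64),K,np.array(c['dist_coeffs'])).reshape(h,w,2)
    z=c['range_z'].astype(float); P=np.dstack([n*z[...,None],z]); P=(P-np.array(c['t']))@np.array(c['R'])
    P[z==0]=np.nan; return P
E
python3 - <<'E'
from h import *
a=snap('scene','s0');b=snap('side','d0')
im=np.hstack([a['image'],b['image']])[:,:,::-1]
cv2.imwrite('pics/both.png',cv2.resize(im,(800,300),interpolation=cv2.INTER_AREA))
for c in(a,b):
    print(-np.array(c['R']).T@c['t'])
print(robot.get_obs())
E
```

```text
[ 1.17251097 -0.46454543  0.89253361]
[0.41888185 0.56980635 0.7826377 ]
{'time': 0.1, 'q': array([-1.78535811e-01,  5.28373401e-01,  1.43379574e+00,  1.42142570e-05,
        1.18140244e+00, -1.78514865e-01]), 'joint_velocities': array([ 7.15891707e-04, -1.05434273e-03, -3.38624408e-03, -6.49521268e-05,
        6.54070789e-04, -1.30419233e-03]), 'joint_torque': array([-3.02360622e-04, -4.40987206e+01, -1.77151054e+01,  6.34850166e-02,
        5.34114777e-02, -3.85449334e-05]), 'position': array([6.24344174e-01, 1.29405233e-04, 2.29662496e-01]), 'tool_rot': array([ 7.07115753e-01,  7.07097117e-01, -5.58893422e-04, -8.16528282e-04]), 'ft_force': array([0.60273856, 0.02935832, 0.01361793]), 'moment': array([-0.00049812,  0.00899795, -0.01992912]), 'grip_force': 0.0, 'grip_width': 0.0870962134950768}
```

View pics/s0.png

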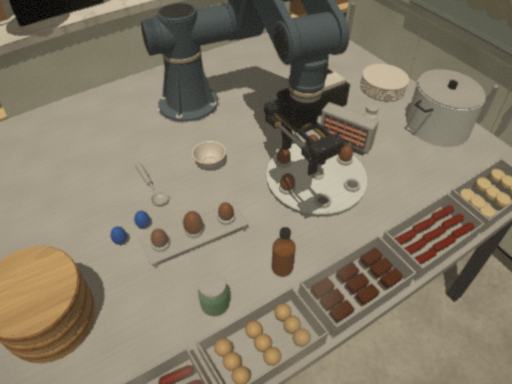

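View pics/d0.png

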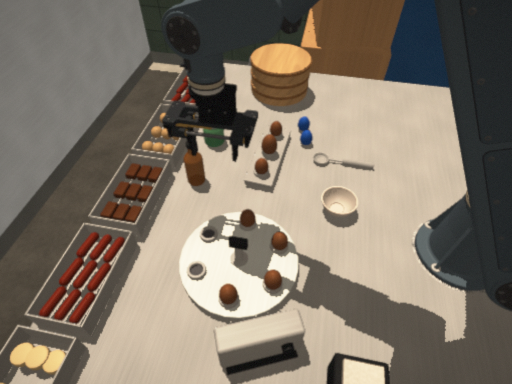

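Scene shows the rack with brown eggs at px (159,238), (192,222), (226,211). The two blue look-alikes, at (119,235) and (142,219), stand on the table. In the side view the empty pockets are at (208,234) and (197,270), the tray eggs at (247,218), (280,241), (273,279) and (229,294), the handle at (238,242) and the warmer at (260,340). The middle rack egg looks like the duck egg, which I'll check by its size.

```bash
cat > m.py <<'E'
from h import *
import sys
from scipy.optimize import least_squares
from scipy.ndimage import label
L=lambda f: pickle.load(open(f'pics/{f}.pkl','rb'))
def eggs(c):
    P=cloud(c); im=c['image']; hsv=cv2.cvtColor(im,cv2.COLOR_RGB2HSV)
    m=((hsv[...,0]<14)|(hsv[...,0]>172))&(hsv[...,1]>90)&(P[...,2]>.04)&(P[...,2]<.12)
    m=cv2.morphologyEx(m.astype(np.uint8),cv2.MORPH_OPEN,np.ones((3,3)))
    l,n=label(m); out=[]
    for i in range(1,n+1):
        k=l==i
        if k.sum()<60: continue
        p=P[k]; v,u=np.nonzero(k); 
        def f(x): # egg: ellipsoid around widest level
            d=p-x[:3]; d[:,2]/=1.3; return np.linalg.norm(d,axis=1)-x[3]
        x0=np.r_[p.mean(0),.021]; x0[2]-=.01
        r=least_squares(f,x0,loss='soft_l1',f_scale=.001)
        out.append((u.mean(),v.mean(),k.sum(),r.x,np.percentile(p[:,2],98)))
    return out
if __name__=='__main__':
  for n in('s0','d0'):
    print(n)
    for u,v,k,x,t in eggs(L(n)): print(round(u),round(v),k,x.round(4),'top',round(t,4))
E
python3 m.py
python3 - <<'E'
from m import *
c=L('d0');P=cloud(c);im=c['image']
g=im.astype(int)
# tray disc: white pixels at z~.026
w=(abs(P[...,2]-.026)<.006)&(g.min(2)>120); 
l,n=label(w); s=l==l[255,225]
cn=max(cv2.findContours(s.astype(np.uint8),cv2.RETR_EXTERNAL,cv2.CHAIN_APPROX_NONE)[0],key=len)[:,0]
q=P[cn[:,1],cn[:,0]]; 
r=least_squares(lambda x:np.hypot(q[:,0]-x[0],q[:,1]-x[1])-x[2],[.65,.1,.145],loss='soft_l1',f_scale=.001)
print('disc',r.x,np.nanmedian(P[s][:,2]))
for nm,(u,v) in dict(h=(238,242),p=(208,234),p1=(197,270),w=(260,335),wl=(225,345),wr=(295,325),plateend=(259,182)).items(): print(nm,P[v,u].round(4))
s=L('s0');Q=cloud(s)
for nm,pt in dict(p=(352,185),p1=(323,200),wl=(325,118),wm=(346,129),wr=(368,140),ws=(335,127)).items(): print('s',nm,Q[pt[1],pt[0]].round(4))
crop=cv2.resize(im[190:384,170:330],None,fx=3,fy=3,interpolation=cv2.INTER_CUBIC)
crop2=cv2.resize(s['image'][190:270,110:260],None,fx=2,fy=2,interpolation=cv2.INTER_CUBIC)
cn=np.zeros((582,790,3),np.uint8); cn[:582,:480]=crop; cn[:160,485:785]=crop2
cw=cv2.resize(im[110:195,235:325],None,fx=3.3,fy=3.3,interpolation=cv2.INTER_CUBIC); cn[180:180+cw.shape[0],485:485+cw.shape[1]]=cw
cv2.imwrite('pics/crop1.png',cn[:,:,::-1])
E
```

```text
s0
344 129 381 [-0.4949  2.4052  0.2744  2.3173] top 0.0847
346 152 142 [0.54   0.2471 0.0557 0.0194] top 0.0814
286 181 70 [0.5436 0.0355 0.0564 0.0176] top 0.0797
225 210 153 [ 0.5427 -0.1559  0.0548  0.0192] top 0.0821
444 210 109 [ 0.7382  0.3701 -1.1373  0.9158] top 0.048
191 221 243 [ 0.5338 -0.2457  0.0645  0.0239] top 0.0964
454 219 103 [ 0.8449  0.3464 -0.7509  0.6128] top 0.0469
425 223 120 [ 0.5655  0.372  -3.9235  3.0667] top 0.0473
464 228 105 [ 0.9154  0.3326 -1.1168  0.8929] top 0.0461
435 232 125 [ 0.8624  0.2685 -0.6691  0.5489] top 0.0471
157 236 137 [ 0.5272 -0.3346  0.0567  0.0187] top 0.0826
406 235 117 [ 0.7932  0.1969 -0.6327  0.5234] top 0.0478
445 241 134 [ -18.3024    3.3841 -123.057    96.6745] top 0.0484
416 245 125 [ 0.8775  0.187  -0.4292  0.3641] top 0.0479
371 256 167 [ 0.8433  0.0767 -0.5495  0.4558] top 0.0459
427 255 133 [ -2.0757   0.7068 -24.9243  19.445 ] top 0.0477
381 266 148 [   0.504    -2.1148 -169.8593  130.7126] top 0.0454
347 271 180 [  -3.0132    1.9055 -351.656   270.5717] top 0.0459
392 276 183 [ 0.7796  0.0613 -9.4083  7.2715] top 0.0
[... 1412 characters left out ...]
top 0.0486
272 279 263 [0.4487 0.1938 0.0552 0.0202] top 0.0829
228 294 275 [0.5393 0.2469 0.0548 0.0206] top 0.0826
51 302 216 [ 0.9197  0.3471 -0.6163  0.5082] top 0.0471
65 305 223 [ 0.9332  0.352  -1.0882  0.873 ] top 0.0471
80 308 223 [ 0.91    0.3492 -1.1138  0.8934] top 0.0469
disc [0.55983208 0.17696606 0.11376934] 0.026123969137239994
h [0.5367 0.1492 0.1085]
p [0.6321 0.09   0.0265]
p1 [0.6287 0.1938 0.0262]
w [0.4499 0.3394 0.1067]
wl [0.5095 0.37   0.1073]
wr [0.3881 0.3092 0.1106]
plateend [ 0.5383 -0.1158  0.0256]
s p [0.6318 0.1976 0.028 ]
s p1 [0.6302 0.0953 0.026 ]
s wl [0.4039 0.2772 0.079 ]
s wm [0.4706 0.3068 0.0691]
s wr [0.5367 0.3392 0.0587]
s ws [0.4377 0.2922 0.0604]
```

View pics/crop1.png

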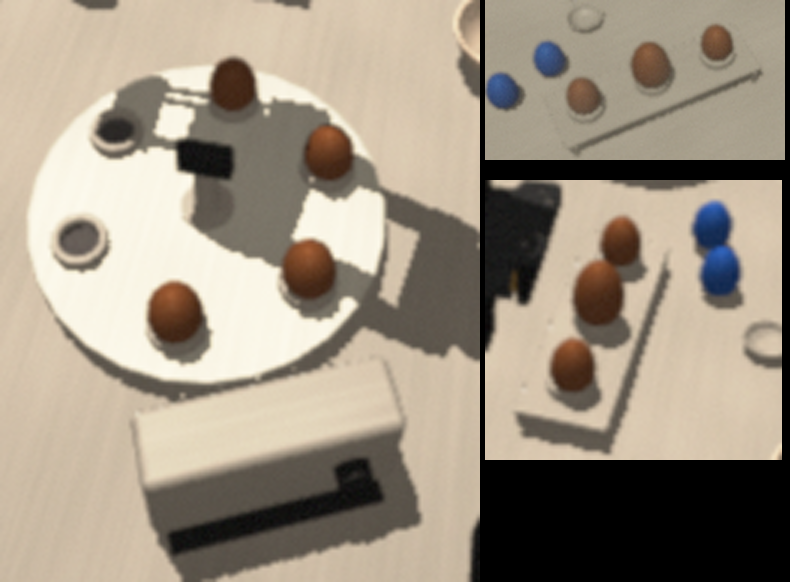

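The crop confirms that the rack's middle egg is the duck egg (top at 96 mm, against 82 mm for the others), so the eggs to move are the two outer ones. The tray hexagon fits: axis at about (0.540, 0.142), radius 0.105. Next I'll measure the warmer's direction precisely, because it comes out near 2 rad, which does not match the stated 0.65–1.25.

Run:
```python
from m import *
E=np.array([[.5410,.0366],[.4498,.0883],[.4487,.1938],[.5393,.2469]])
def f(x): 
    a=x[2]+np.pi+np.deg2rad([90,150,210,270])-np.pi+np.pi-np.pi
    a=x[2]-np.deg2rad([90,150,210,270])
    return (x[:2]+.105*np.c_[np.cos(a),np.sin(a)]-E).ravel()
r=least_squares(f,[.54,.142,0]); print('tray',r.x,abs(r.fun).max()); c=r.x[:2]
for s in(30,-30): print('pocket',c+.105*np.array([np.cos(r.x[2]+np.deg2rad(s)),np.sin(r.x[2]+np.deg2rad(s))]))
# warmer: face in scene (z .02-.1), top in side
Q=cloud(L('s0')); R=np.zeros(Q.shape[:2],bool); R[100:155,318:382]=1
k=R&(Q[...,2]>.035)&(Q[...,2]<.098)&(Q[...,1]>.25)
p=Q[k][:,:2]; print(k.sum())
g=least_squares(lambda x:p@[np.cos(x[0]),np.sin(x[0])]-x[1],[2,.1],loss='soft_l1',f_scale=.002).x
n=np.array([np.cos(g[0]),np.sin(g[0])]); print('face normal ang',g[0],'dist from axis',g[1]-c@n)
t=np.array([n[1],-n[0]]); print('extent along face rel axis',np.percentile((p-c)@t,[1,99]))
P=cloud(L('d0')); k=(abs(P[...,2]-.107)<.006); k[:300]=0;k[:, :205]=0;k[:,315:]=0
p=P[k][:,:2].astype(np.float32); q=cv2.minAreaRect(p); print('top',k.sum(),q); d=np.array(q[0])-c; print(np.arctan2(d[1],d[0]),np.linalg.norm(d))
# same for other box
o=robot.camera('wrist'); cv2.imwrite('pics/w0.png',o['image'][:,:,::-1])
```

```text
tray [0.54016475 0.14177995 0.00835688] 0.0002817853864822695
pocket [0.63065551 0.19503802]
pocket [0.63153297 0.09004169]
1174
face normal ang 1.9990791208746848 dist from axis 0.17988981588778663
extent along face rel axis [-0.12282366  0.08712899]
top 2412 ((0.45376765727996826, 0.32977110147476196), (0.17019036412239075, 0.05171618610620499), 24.90760612487793)
2.0015888744179344 0.20689400468087477
```

View pics/w0.png

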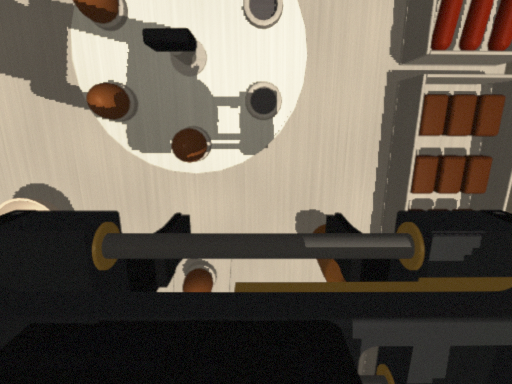

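The warmer is confirmed: its top is 170×52 mm, its face is 0.180 m from the axis, and its direction is 2.00 rad. The empty middle is at 0.008 rad, so the turn needed is about 1.99 rad counter-clockwise. I trust the images over the stated range. Moving to egg A now.

{"name": "send_rows", "arguments": {
  "increments": [0,0,0,-0.7,-1.3,0,1,0,0,0,-1.4,-2.6,-1,1,0,0,0,-1.4,-2.6,-1.5,1,0,0,0,-1.4,-2.6,-2,1,0,0,0,-1.4,-2.6,-2,1,0,0,0,-1.2,-2.6,-2,1,0,0,0,-0.7,-1.3,-1.5,1,0,0,0,0,0,-1,1,0,0,0,0,0,0,1,0,0,0,0,0,0,1],
  "newtons": 20
}}

```text
time: 0.98
position: [0.5427, -0.1558, 0.1203]
tool_rot: [0.707, 0.707, -0.0, -0.001]
ft_force: [-0.6, 0.4, 0.1]
grip_width: 0.0873
grip_force: 0.0
```

{"name": "send_rows", "arguments": {
  "increments": [0,0,0,-0.05,0,-1.2,1,0,0,0,0,0,-1.5,1,0,0,0,0,0,-1.5,1,0,0,0,0,0,-1.2,1,0,0,0,0,0,-1.0,1,0,0,0,0,0,-0.6,1,0,0,0,0,0,-0.3,1,0,0,0,0,0,0,1,0,0,0,0,0,0,1],
  "newtons": 20
}}

```text
time: 1.73
position: [0.543, -0.1559, 0.048]
tool_rot: [0.707, 0.707, 0.0, 0.0]
ft_force: [-0.7, 0.5, -0.0]
grip_width: 0.0873
grip_force: 0.0
```

{"name": "send_rows", "arguments": {
  "increments": [0,0,0,0,0,0,0.65,0,0,0,0,0,0,0.6,0,0,0,0,0,0,0.56,0,0,0,0,0,0,0.53,0,0,0,0,0,0,0.51,0,0,0,0,0,0,0.49,0,0,0,0,0,0,0.47,0,0,0,0,0,0,0.45,0,0,0,0,0,0,0.43,0,0,0,0,0,0,0.4,0,0,0,0,0,0,0.4,0,0,0,0,0,0,0.4],
  "newtons": 20
}}

```text
time: 2.73
position: [0.54, -0.1556, 0.0473]
tool_rot: [0.707, 0.707, -0.001, -0.002]
ft_force: [-5.1, -2.1, 3.2]
grip_width: 0.0408
grip_force: 20.0
```

{"name": "send_rows", "arguments": {
  "increments": [0,0,0,0,0,0.3,0.4,0,0,0,0,0,0.7,0.4,0,0,0,0,0,1.5,0.4,0,0,0,0,0,2.0,0.4,0,0,0,0,0,2.0,0.4,0,0,0,0,0,2.0,0.4,0,0,0,0,0,1.5,0.4,0,0,0,0,0,1.0,0.4,0,0,0,0,0,0,0.4]
}}

```text
time: 3.48
position: [0.5444, -0.1567, 0.1603]
tool_rot: [0.707, 0.707, 0.001, 0.003]
ft_force: [0.1, 0.4, -0.2]
grip_width: 0.0408
grip_force: 20.0
```

{"name": "send_rows", "arguments": {
  "increments": [0,0,0,0.2,0.7,0,0.4,0,0,0,0.4,1.5,0,0.4,0,0,0,0.6,2.3,0,0.4,0,0,0,0.7,2.7,0,0.4,0,0,0,0.8,3.0,0,0.4,0,0,0,0.8,3.0,0,0.4,0,0,0,0.8,3.0,0,0.4,0,0,0,0.8,3.0,0,0.4,0,0,0,0.8,3.0,0,0.4,0,0,0,0.8,3.0,0,0.4,0,0,0,0.7,2.7,0,0.4,0,0,0,0.6,2.3,0,0.4,0,0,0,0.4,1.9,0,0.4,0,0,0,0.3,1.5,0,0.4,0,0,0,0.2,1.0,0,0.4,0,0,0,0.1,0.5,0,0.4,0,0,0,0,0,0,0.4,0,0,0,0,0,0,0.4]
}}

```text
time: 4.98
position: [0.6322, 0.1944, 0.1572]
tool_rot: [0.707, 0.707, -0.001, -0.0]
ft_force: [0.9, -0.2, -0.5]
grip_width: 0.0409
grip_force: 20.0
```

Run:
```python
from m import *
a=snap('scene','s1');b=snap('side','d1')
print(robot.get_obs()['position'])
for n,c in(('s',a),('d',b)):
    P=cloud(c)
    hsv=cv2.cvtColor(c['image'],cv2.COLOR_RGB2HSV)
    k=((hsv[...,0]<14)|(hsv[...,0]>172))&(hsv[...,1]>90)&(P[...,2]>.12)&(P[...,2]<.21)&(abs(P[...,0]-.63)<.05)&(abs(P[...,1]-.19)<.06)
    v,u=np.nonzero(k); print(n,k.sum(),u.mean(),v.mean(),P[k].mean(0),P[k].min(0),P[k].max(0))
    for e in eggs(c):
        if e[3][3]<.03: print(e[0].round(),e[1].round(),e[3].round(4),e[4].round(4))
i=np.hstack([cv2.resize(a['image'][80:240,240:400],(400,400)),cv2.resize(b['image'][190:350,150:310],(400,400))])
cv2.imwrite('pics/c2.png',i[:,:,::-1])
```

```text
[0.63231984 0.19390818 0.15747299]
s 116 357.2844827586207 148.49137931034483 [0.63478237 0.18128826 0.17459053] [0.59841028 0.17382472 0.15119271] [0.65135291 0.19062803 0.20197889]
312.0 141.0 [0.4501 0.1943 0.0556 0.019 ] 0.0818
284.0 155.0 [0.4522 0.0885 0.0556 0.0185] 0.0798
288.0 180.0 [0.5438 0.0363 0.0575 0.0172] 0.081
190.0 221.0 [ 0.5341 -0.2455  0.0646  0.0237] 0.0968
158.0 236.0 [ 0.5282 -0.3343  0.0568  0.0185] 0.0826
d 216 186.13888888888889 240.24074074074073 [0.62947677 0.2077492  0.17471222] [0.61118828 0.18694486 0.15415447] [0.65304553 0.2157969  0.19213664]
247.0 218.0 [0.5418 0.0368 0.0538 0.0211] 0.0826
279.0 241.0 [0.4501 0.0882 0.0541 0.0211] 0.0825
273.0 279.0 [0.4487 0.1934 0.0545 0.0206] 0.0824
228.0 294.0 [0.5395 0.2468 0.0546 0.0206] 0.0828
```

View pics/c2.png

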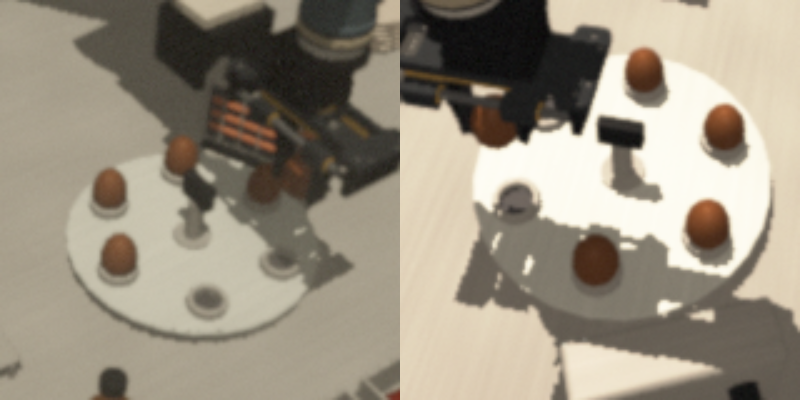

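The egg is held upright and centred (y about 0.195), above the +30° pocket. In the enlarged crop the pockets (left at (282,262) and (208,300)) are empty, and the tray eggs are undisturbed.

{"name": "send_rows", "arguments": {
  "increments": [0,0,0,-0.15,0,-0.5,0.4,0,0,0,0,0,-1.2,0.4,0,0,0,0,0,-1.8,0.4,0,0,0,0,0,-1.8,0.4,0,0,0,0,0,-1.6,0.4,0,0,0,0,0,-1.4,0.4,0,0,0,0,0,-1.0,0.4,0,0,0,0,0,-0.7,0.4,0,0,0,0,0,-0.3,0.4,0,0,0,0,0,0,0.4,0,0,0,0,0,0,0.4]
}}

```text
time: 6.0
position: [0.6314, 0.195, 0.0549]
tool_rot: [0.707, 0.707, 0.0, 0.0]
ft_force: [0.6, 0.3, -0.2]
grip_width: 0.0406
grip_force: 20.0
```

{"name": "send_rows", "arguments": {
  "increments": [0,0,0,0,0,0,0.4,0,0,0,0,0,-0.2,0.4,0,0,0,0,0,-0.1,0.4,0,0,0,0,0,0,0.4,0,0,0,0,0,0,0.4]
}}

```text
time: 6.42
position: [0.631, 0.195, 0.0517]
tool_rot: [0.707, 0.707, 0.0, 0.0]
ft_force: [-0.5, 0.9, -0.9]
grip_width: 0.0407
grip_force: 20.0
```

{"name": "send_rows", "arguments": {
  "increments": [0,0,0,0,0,-0.1,0.4,0,0,0,0,0,-0.1,0.4,0,0,0,0,0,0,0.4,0,0,0,0,0,0,0.4]
}}

```text
time: 6.75
position: [0.6309, 0.195, 0.0494]
tool_rot: [0.707, 0.707, -0.0, -0.0]
ft_force: [0.5, 0.3, 0.4]
grip_width: 0.0408
grip_force: 20.0
```

{"name": "send_rows", "arguments": {
  "increments": [0,0,0,0,0,-0.1,0.4,0,0,0,0,0,0,0.4,0,0,0,0,0,0,0.4,0,0,0,0,0,0,0.4]
}}

```text
time: 7.08
position: [0.631, 0.195, 0.0486]
tool_rot: [0.707, 0.707, -0.0, -0.0]
ft_force: [-0.3, -0.9, 0.9]
grip_width: 0.041
grip_force: 20.0
```

{"name": "send_rows", "arguments": {
  "increments": [0,0,0,0,0,-0.1,0.4,0,0,0,0,0,0,0.4,0,0,0,0,0,0,0.4,0,0,0,0,0,0,0.4]
}}

```text
time: 7.42
position: [0.6311, 0.195, 0.0482]
tool_rot: [0.707, 0.707, 0.0, 0.0]
ft_force: [-1.6, 0.3, 5.4]
grip_width: 0.0405
grip_force: 20.0
```

The 5 N reaction shows the egg is seated. I'll open slowly.

{"name": "send_rows", "arguments": {
  "increments": [0,0,0,0,0,0,0.4,0,0,0,0,0,0,0.4,0,0,0,0,0,0,0.4,0,0,0,0,0,0,0.48,0,0,0,0,0,0,0.5,0,0,0,0,0,0,0.52,0,0,0,0,0,0,0.55,0,0,0,0,0,0,0.6,0,0,0,0,0,0,0.66,0,0,0,0,0,0,0.74,0,0,0,0,0,0,0.84,0,0,0,0,0,0,0.84],
  "newtons": 8
}}

```text
time: 8.42
position: [0.631, 0.195, 0.0475]
tool_rot: [0.707, 0.707, -0.0, -0.0]
ft_force: [-0.2, 0.9, 0.1]
grip_width: 0.0685
grip_force: 0.0
```

{"name": "send_rows", "arguments": {
  "increments": [0,0,0,0,0,0.3,0.84,0,0,0,0,0,0.6,0.84,0,0,0,0,0,1.2,0.84,0,0,0,0,0,1.8,0.84,0,0,0,0,0,2.0,0.84,0,0,0,0,0,2.0,0.84,0,0,0,0,0,1.5,0.84,0,0,0,0,0,1.0,0.84]
}}

```text
time: 9.08
position: [0.6322, 0.1952, 0.155]
tool_rot: [0.707, 0.707, 0.002, 0.001]
ft_force: [0.4, 1.1, 0.1]
grip_width: 0.0735
grip_force: 0.0
```

{"name": "send_rows", "arguments": {
  "increments": [0,0,0,-0.1,-0.8,0,1,0,0,0,-0.3,-1.8,0,1,0,0,0,-0.5,-2.8,0,1,0,0,0,-0.6,-3.2,0,1,0,0,0,-0.7,-3.6,0,1,0,0,0,-0.7,-3.6,0,1,0,0,0,-0.7,-3.6,0,1,0,0,0,-0.7,-3.6,0,1,0,0,0,-0.7,-3.6,0,1,0,0,0,-0.7,-3.6,0,1,0,0,0,-0.7,-3.6,0,1,0,0,0,-0.7,-3.6,0,1,0,0,0,-0.7,-3.6,0,1,0,0,0,-0.7,-3.6,0,1,0,0,0,-0.7,-3.2,0,1,0,0,0,-0.6,-2.6,0,1,0,0,0,-0.4,-1.5,0,1,0,0,0,-0.1,-0.7,0,1,0,0,0,0,0,0,1,0,0,0,0,0,0,1]
}}

```text
time: 10.75
position: [0.5277, -0.3297, 0.1511]
tool_rot: [0.707, 0.707, 0.0, -0.001]
ft_force: [0.5, -0.1, -0.6]
grip_width: 0.0869
grip_force: 0.0
```

Run:
```python
from m import *
print(robot.get_obs()['position'])
for n in('side','scene'):
    for e in eggs(snap(n,n+'2')):
        if e[3][3]<.03: print(n,e[0].round(),e[1].round(),e[3].round(4),e[4].round(4))
```

```text
[ 0.52770299 -0.32971672  0.1511101 ]
side 192.0 159.0 [ 0.7317 -0.1099  0.0805  0.0272] 0.1148
side 247.0 218.0 [0.5413 0.0364 0.0535 0.0216] 0.0822
side 279.0 240.0 [0.4495 0.0892 0.0552 0.0202] 0.0824
side 195.0 265.0 [0.63   0.1955 0.0553 0.0202] 0.0824
side 272.0 279.0 [0.4488 0.1941 0.0553 0.0202] 0.0821
side 227.0 294.0 [0.5396 0.2468 0.0547 0.0206] 0.0825
scene 312.0 141.0 [0.4509 0.1939 0.0569 0.0178] 0.0805
scene 346.0 151.0 [0.541  0.247  0.0568 0.0183] 0.0816
scene 284.0 155.0 [0.4498 0.0906 0.053  0.0211] 0.0812
scene 352.0 177.0 [0.6319 0.1922 0.0598 0.015 ] 0.0816
scene 287.0 180.0 [0.5431 0.0362 0.0582 0.017 ] 0.0812
scene 191.0 219.0 [ 0.5346 -0.2459  0.0672  0.0219] 0.0973
scene 157.0 237.0 [ 0.5266 -0.3342  0.0549  0.0199] 0.0817
```

Egg A stands seated at (0.630, 0.195) with its top at 82 mm. Before descending on B I'll check how far away the blue eggs are.

```bash
python3 - <<'E'
from m import *
c=L('s0');P=cloud(c);h=cv2.cvtColor(c['image'],cv2.COLOR_RGB2HSV)
k=(h[...,0]>105)&(h[...,0]<130)&(h[...,1]>150)&(P[...,2]>.01)&(P[...,2]<.09)
l,n=label(k)
for i in range(1,n+1):
    if (l==i).sum()>40: print(P[l==i].min(0).round(3),P[l==i].max(0).round(3))
E
python3 - <<'E'
from m import *
c=L('s0');P=cloud(c)
for u,v in((119,235),(142,219)): print(c['image'][v,u],P[v-6:v+7,u-6:u+7].reshape(-1,3).min(0).round(3),P[v,u].round(3),np.nanmax(P[v-6:v+7,u-6:u+7,2]).round(3))
E
```

```text
[ 57  79 125] [nan nan nan] [ 0.457 -0.415  0.04 ] 0.055
[ 58  82 130] [nan nan nan] [ 0.441 -0.345  0.042] 0.054
```

The nearest blue egg reaches x of about 0.455, so I'll descend with a smaller opening.

{"name": "send_rows", "arguments": {
  "increments": [0,0,0,-0.2,-0.48,0,0.8,0,0,0,0,0,-0.8,0.8,0,0,0,0,0,-1.5,0.8,0,0,0,0,0,-1.8,0.8,0,0,0,0,0,-1.8,0.8,0,0,0,0,0,-1.5,0.8,0,0,0,0,0,-1.3,0.8,0,0,0,0,0,-0.9,0.8,0,0,0,0,0,-0.5,0.8,0,0,0,0,0,-0.2,0.8,0,0,0,0,0,0,0.8,0,0,0,0,0,0,0.8],
  "newtons": 20
}}

```text
time: 11.85
position: [0.5264, -0.3361, 0.0491]
tool_rot: [0.707, 0.707, 0.0, 0.001]
ft_force: [0.2, 0.0, 0.8]
grip_width: 0.0697
grip_force: 0.0
```

{"name": "send_rows", "arguments": {
  "increments": [0,0,0,0,0,0,0.65,0,0,0,0,0,0,0.6,0,0,0,0,0,0,0.56,0,0,0,0,0,0,0.53,0,0,0,0,0,0,0.51,0,0,0,0,0,0,0.49,0,0,0,0,0,0,0.47,0,0,0,0,0,0,0.45,0,0,0,0,0,0,0.43,0,0,0,0,0,0,0.4,0,0,0,0,0,0,0.4,0,0,0,0,0,0,0.4],
  "newtons": 20
}}

```text
time: 12.85
position: [0.5254, -0.3357, 0.0485]
tool_rot: [0.707, 0.707, -0.0, -0.001]
ft_force: [-3.0, -0.7, 2.4]
grip_width: 0.0412
grip_force: 20.0
```

{"name": "send_rows", "arguments": {
  "increments": [0,0,0,0,0,0.3,0.4,0,0,0,0,0,0.7,0.4,0,0,0,0,0,1.5,0.4,0,0,0,0,0,2.0,0.4,0,0,0,0,0,2.0,0.4,0,0,0,0,0,2.0,0.4,0,0,0,0,0,1.5,0.4,0,0,0,0,0,1.0,0.4,0,0,0,0,0,0,0.4]
}}

```text
time: 13.6
position: [0.5277, -0.3368, 0.1615]
tool_rot: [0.707, 0.707, 0.0, 0.003]
ft_force: [-0.6, -0.2, 0.1]
grip_width: 0.0409
grip_force: 20.0
```

{"name": "send_rows", "arguments": {
  "increments": [0,0,0,0.2,0.7,0,0.4,0,0,0,0.4,1.5,0,0.4,0,0,0,0.6,2.3,0,0.4,0,0,0,0.7,2.8,0,0.4,0,0,0,0.8,3.2,0,0.4,0,0,0,0.8,3.2,0,0.4,0,0,0,0.8,3.2,0,0.4,0,0,0,0.8,3.2,0,0.4,0,0,0,0.8,3.2,0,0.4,0,0,0,0.8,3.2,0,0.4,0,0,0,0.8,3.2,0,0.4,0,0,0,0.8,3.2,0,0.4,0,0,0,0.7,2.7,0,0.4,0,0,0,0.6,2.3,0,0.4,0,0,0,0.4,1.9,0,0.4,0,0,0,0.3,1.4,0,0.4,0,0,0,0.2,0.9,0,0.4,0,0,0,0.1,0.5,0,0.4,0,0,0,0,0,0,0.4,0,0,0,0,0,0,0.4]
}}

```text
time: 15.27
position: [0.6317, 0.0897, 0.1582]
tool_rot: [0.707, 0.707, -0.0, -0.0]
ft_force: [0.4, -0.7, -0.0]
grip_width: 0.0409
grip_force: 20.0
```

Run:
```python
from m import *
print(robot.get_obs()['position'])
for n in('scene','side'):
    c=snap(n,n+'3');P=cloud(c);hsv=cv2.cvtColor(c['image'],cv2.COLOR_RGB2HSV)
    k=((hsv[...,0]<14)|(hsv[...,0]>172))&(hsv[...,1]>90)&(P[...,2]>.12)&(P[...,2]<.21)&(abs(P[...,0]-.63)<.03)&(abs(P[...,1]-.09)<.04)
    print(n,k.sum(),P[k].min(0).round(4),P[k].max(0).round(4))
    for e in eggs(c):
        if e[3][3]<.03: print(e[0].round(),e[1].round(),e[3].round(4),e[4].round(4))
```

```text
[0.63166575 0.08972294 0.15823114]
scene 102 [0.6031 0.0698 0.1486] [0.6531 0.0857 0.199 ]
283.0 154.0 [0.4511 0.0892 0.0554 0.0191] 0.0808
353.0 178.0 [0.6323 0.1939 0.0561 0.018 ] 0.0802
287.0 180.0 [0.5421 0.037  0.0557 0.0188] 0.0811
191.0 220.0 [ 0.5342 -0.2461  0.0659  0.0227] 0.0968
side 256 [0.6094 0.0803 0.1529] [0.6534 0.1121 0.1991]
269.0 144.0 [ 0.5349 -0.2474  0.0615  0.0267] 0.0975
247.0 218.0 [0.5414 0.0367 0.0538 0.0211] 0.0824
279.0 241.0 [0.4497 0.0889 0.0548 0.0206] 0.083
195.0 265.0 [0.6298 0.1958 0.0555 0.0198] 0.0816
273.0 279.0 [0.4489 0.1941 0.0551 0.0203] 0.0824
228.0 293.0 [0.5396 0.2469 0.0545 0.0206] 0.0829
```

{"name": "send_rows", "arguments": {
  "increments": [0,0,0,-0.05,-0.1,-0.5,0.4,0,0,0,0,0,-1.2,0.4,0,0,0,0,0,-1.8,0.4,0,0,0,0,0,-1.8,0.4,0,0,0,0,0,-1.6,0.4,0,0,0,0,0,-1.4,0.4,0,0,0,0,0,-1.0,0.4,0,0,0,0,0,-0.7,0.4,0,0,0,0,0,-0.3,0.4,0,0,0,0,0,-0.2,0.4,0,0,0,0,0,0,0.4,0,0,0,0,0,0,0.4,0,0,0,0,0,0,0.4]
}}

```text
time: 16.45
position: [0.6321, 0.0892, 0.0544]
tool_rot: [0.707, 0.707, 0.001, 0.001]
ft_force: [-0.6, -0.2, -0.8]
grip_width: 0.041
grip_force: 20.0
```

{"name": "send_rows", "arguments": {
  "increments": [0,0,0,0,0,-0.1,0.4,0,0,0,0,0,-0.1,0.4,0,0,0,0,0,0,0.4,0,0,0,0,0,0,0.4]
}}

```text
time: 16.78
position: [0.6315, 0.0893, 0.0516]
tool_rot: [0.707, 0.707, 0.0, 0.0]
ft_force: [-0.1, -0.4, -1.2]
grip_width: 0.041
grip_force: 20.0
```

{"name": "send_rows", "arguments": {
  "increments": [0,0,0,0,0,-0.1,0.4,0,0,0,0,0,0,0.4,0,0,0,0,0,0,0.4,0,0,0,0,0,0,0.4]
}}

```text
time: 17.12
position: [0.6315, 0.0892, 0.0505]
tool_rot: [0.707, 0.707, -0.0, -0.0]
ft_force: [-0.6, 0.0, -1.4]
grip_width: 0.0413
grip_force: 20.0
```

{"name": "send_rows", "arguments": {
  "increments": [0,0,0,0,0,-0.1,0.4,0,0,0,0,0,0,0.4,0,0,0,0,0,0,0.4,0,0,0,0,0,0,0.4]
}}

```text
time: 17.45
position: [0.6315, 0.0892, 0.0496]
tool_rot: [0.707, 0.707, -0.0, -0.0]
ft_force: [-1.3, 0.2, -0.8]
grip_width: 0.041
grip_force: 20.0
```

{"name": "send_rows", "arguments": {
  "increments": [0,0,0,0,0,-0.1,0.4,0,0,0,0,0,0,0.4,0,0,0,0,0,0,0.4,0,0,0,0,0,0,0.4]
}}

```text
time: 17.78
position: [0.6315, 0.0894, 0.0491]
tool_rot: [0.707, 0.707, 0.0, 0.0]
ft_force: [-1.7, 1.0, 4.5]
grip_width: 0.0408
grip_force: 20.0
```

Egg B is seated. I'll release it, retreat, and turn the tool above the handle.

{"name": "send_rows", "arguments": {
  "increments": [0,0,0,0,0,0,0.4,0,0,0,0,0,0,0.4,0,0,0,0,0,0,0.4,0,0,0,0,0,0,0.48,0,0,0,0,0,0,0.5,0,0,0,0,0,0,0.52,0,0,0,0,0,0,0.55,0,0,0,0,0,0,0.6,0,0,0,0,0,0,0.66,0,0,0,0,0,0,0.74,0,0,0,0,0,0,0.84,0,0,0,0,0,0,0.84],
  "newtons": 8
}}

```text
time: 18.78
position: [0.6315, 0.0892, 0.0485]
tool_rot: [0.707, 0.707, 0.0, -0.0]
ft_force: [0.2, -0.0, 1.1]
grip_width: 0.0687
grip_force: 0.0
```

{"name": "send_rows", "arguments": {
  "increments": [0,0,0,0,0,0.3,0.84,0,0,0,0,0,0.6,0.84,0,0,0,0,0,1.2,0.84,0,0,0,0,0,1.8,0.84,0,0,0,0,0,2.2,0.84,0,0,0,0,0,2.2,0.84,0,0,0,0,0,1.7,0.84,0,0,0,0,0,1.0,0.84]
}}

```text
time: 19.45
position: [0.633, 0.0893, 0.1623]
tool_rot: [0.707, 0.707, 0.002, 0.002]
ft_force: [0.2, -0.7, -0.3]
grip_width: 0.0733
grip_force: 0.0
```

{"name": "send_rows", "arguments": {
  "increments": [0,0,-0.05,-0.3,0.2,0,0.7,0,0,-0.1,-0.6,0.3,0,0.7,0,0,-0.11,-0.65,0.37,0,0.7,0,0,-0.11,-0.65,0.37,0,0.7,0,0,-0.11,-0.65,0.37,0,0.7,0,0,-0.11,-0.65,0.37,0,0.7,0,0,-0.11,-0.65,0.37,0,0.7,0,0,-0.11,-0.65,0.37,0,0.7,0,0,-0.11,-0.65,0.37,0,0.7,0,0,-0.11,-0.65,0.37,0,0.7,0,0,-0.11,-0.65,0.37,0,0.7,0,0,-0.11,-0.65,0.37,0,0.7,0,0,-0.11,-0.65,0.37,0,0.7,0,0,-0.11,-0.65,0.37,0,0.7,0,0,-0.0925,-0.38,0.25,0,0.7,0,0,0,0,0,0,0.7,0,0,0,0,0,0,0.7,0,0,0,0,0,0,0.7]
}}

```text
time: 20.95
position: [0.5411, 0.141, 0.1589]
tool_rot: [1.0, 0.005, 0.0, 0.0]
ft_force: [0.3, -0.7, 0.2]
grip_width: 0.0609
grip_force: 0.0
```

Run:
```python
from m import *
from scipy.spatial.transform import Rotation as Ro
o=robot.get_obs();print(o['position'],o['q'],Ro.from_quat(o['tool_rot']).as_matrix()[:,1:].round(4))
for n in('side','scene'):
    c=snap(n,n+'4')
    for e in eggs(c):
        if e[3][3]<.03: print(n,e[0].round(),e[1].round(),e[3].round(4),e[4].round(4))
```

```text
[0.54113002 0.14103066 0.15888579] [ 5.51810223e-02  5.34656425e-01  1.66947389e+00 -1.20859765e-04
  9.36564385e-01  1.61574509e+00] [[ 1.030e-02  9.000e-04]
 [-9.999e-01 -0.000e+00]
 [ 1.000e-04 -1.000e+00]]
side 269.0 146.0 [ 0.5341 -0.2446  0.0614  0.0243] 0.0896
side 192.0 161.0 [ 0.7315 -0.1099  0.0815  0.0271] 0.1156
side 279.0 241.0 [0.4497 0.0885 0.054  0.021 ] 0.0828
side 195.0 266.0 [0.6299 0.1958 0.0555 0.02  ] 0.0829
side 272.0 280.0 [0.4493 0.1935 0.0541 0.021 ] 0.0818
side 228.0 294.0 [0.5395 0.2471 0.0548 0.0205] 0.0828
scene 346.0 152.0 [0.5397 0.2463 0.0547 0.02  ] 0.0817
scene 283.0 154.0 [0.4512 0.0894 0.0544 0.0195] 0.0814
scene 353.0 176.0 [0.6325 0.1938 0.0601 0.0153] 0.0807
scene 287.0 181.0 [0.542  0.0369 0.0548 0.0192] 0.0815
scene 324.0 194.0 [0.6323 0.0914 0.0537 0.0201] 0.0801
scene 191.0 221.0 [ 0.535  -0.2463  0.0666  0.0221] 0.0963
```

Both eggs are standing, with the other tray eggs unmoved. Next I'll grip the bar.

{"name": "send_rows", "arguments": {
  "increments": [0,0,0,-0.09,0.08,-0.5,0.6,0,0,0,0,0,-1.2,0.5,0,0,0,0,0,-1.6,0.5,0,0,0,0,0,-1.5,0.5,0,0,0,0,0,-1.1,0.5,0,0,0,0,0,-0.7,0.5,0,0,0,0,0,-0.3,0.5,0,0,0,0,0,0,0.5,0,0,0,0,0,0,0.5],
  "newtons": 25
}}

```text
time: 21.8
position: [0.5401, 0.1419, 0.0898]
tool_rot: [1.0, 0.004, 0.0, -0.0]
ft_force: [-0.0, -1.0, -0.2]
grip_width: 0.0434
grip_force: 0.0
```

{"name": "send_rows", "arguments": {
  "increments": [0,0,0,0,0,0,0.35,0,0,0,0,0,0,0.28,0,0,0,0,0,0,0.24,0,0,0,0,0,0,0.21,0,0,0,0,0,0,0.18,0,0,0,0,0,0,0.15,0,0,0,0,0,0,0.13,0,0,0,0,0,0,0.12,0,0,0,0,0,0,0.1,0,0,0,0,0,0,0.1,0,0,0,0,0,0,0.1],
  "newtons": 25
}}

```text
time: 22.72
position: [0.5403, 0.1438, 0.0903]
tool_rot: [1.0, 0.004, 0.001, -0.001]
ft_force: [-0.5, 7.6, 3.2]
grip_width: 0.0139
grip_force: 26.7
```

{"name": "send_rows", "arguments": {
  "increments": [0,0,0,0,0.1,0,0.1,0,0,0,0,0.1,0,0.1,0,0,0.01,0,0,0,0.1,0,0,0.02,0,0,0,0.1,0,0,0.03,0,0,0,0.1,0,0,0.04,0,0,0,0.1,0,0,0.05,0,0,0,0.1,0,0,0.06,0,0,0,0.1,0,0,0.06,0,0,0,0.1,0,0,0.06,0,0,0,0.1,0,0,0.06,0,0,0,0.1,0,0,0.06,0,0,0,0.1,0,0,0.06,0,0,0,0.1,0,0,0.06,0,0,0,0.1,0,0,0.05,0,0,0,0.1,0,0,0.03,0,0,0,0.1,0,0,0.02,0,0,0,0.1,0,0,0.01,0,0,0,0.1]
}}

```text
time: 24.22
position: [0.5401, 0.1444, 0.0903]
tool_rot: [0.941, 0.338, 0.001, -0.0]
ft_force: [-0.8, 2.7, 5.8]
grip_width: 0.0139
grip_force: 26.7
```

Run:
```python
from m import *
from scipy.spatial.transform import Rotation as Ro
o=robot.get_obs();R=Ro.from_quat(o['tool_rot']).as_matrix();print(o['position'],o['ft_force'],o['moment'],o['grip_width'],np.arctan2(R[1,1],R[0,1])+np.pi/2)
for n in('side','scene'):
    c=snap(n,n+'5')
    for e in eggs(c):
        if e[3][3]<.026 and e[3][1]>0:
            d=e[3][:2]-[.5402,.1418]; print(n,e[3].round(4),e[4].round(4),np.linalg.norm(d).round(4),np.arctan2(d[1],d[0]).round(4))
```

```text
[0.54006262 0.14440176 0.09025836] [-0.7807093   2.69407     5.83193965] [ 0.57506704  0.26311932 -0.09998442] 0.013941158631785206 0.6887234269020543
side [0.5042 0.0427 0.0535 0.0219] 0.0826 0.1055 -1.9189
side [0.6431 0.1594 0.0551 0.0203] 0.0823 0.1044 0.1697
side [0.4367 0.1241 0.0537 0.0214] 0.0826 0.105 -2.9726
side [0.5762 0.2399 0.0544 0.0206] 0.0826 0.1045 1.2192
side [0.4735 0.223  0.0549 0.0204] 0.0824 0.1051 2.2585
scene [0.4382 0.1245 0.0559 0.0187] 0.0806 0.1035 -2.9737
scene [0.5766 0.2386 0.0559 0.0183] 0.0808 0.1034 1.2108
scene [0.5051 0.0435 0.055  0.0191] 0.0804 0.1044 -1.9135
scene [0.6454 0.1586 0.0565 0.0173] 0.0804 0.1065 0.158
scene [0.6084 0.061  0.0545 0.0193] 0.0806 0.1058 -0.8698
```

{"name": "send_rows", "arguments": {
  "increments": [0,0,0.02,0,0,0,0.1,0,0,0.04,0,0,0,0.1,0,0,0.06,0,0,0,0.1,0,0,0.08,0,0,0,0.1,0,0,0.08,0,0,0,0.1,0,0,0.08,0,0,0,0.1,0,0,0.08,0,0,0,0.1,0,0,0.08,0,0,0,0.1,0,0,0.08,0,0,0,0.1,0,0,0.08,0,0,0,0.1,0,0,0.08,0,0,0,0.1,0,0,0.08,0,0,0,0.1,0,0,0.08,0,0,0,0.1,0,0,0.08,0,0,0,0.1,0,0,0.08,0,0,0,0.1,0,0,0.08,0,0,0,0.1,0,0,0.06,0,0,0,0.1,0,0,0.05,0,0,0,0.1,0,0,0.03,0,0,0,0.1,0,0,0.01,0,0,0,0.1]
}}

```text
time: 25.98
position: [0.539, 0.1446, 0.0903]
tool_rot: [0.541, 0.841, 0.0, -0.001]
ft_force: [-2.6, 4.5, 7.6]
grip_width: 0.0141
grip_force: 26.8
```

{"name": "send_rows", "arguments": {
  "increments": [0,0,0,0,0,0,0.1,0,0,0,0,0,0,0.1,0,0,0,0,0,0,0.1]
}}

```text
time: 26.23
position: [0.5391, 0.1446, 0.0903]
tool_rot: [0.541, 0.841, 0.0, -0.001]
ft_force: [-1.9, 4.3, 7.5]
grip_width: 0.0134
grip_force: 26.8
```

```bash
cat > chk.py <<'E'
from m import *
from scipy.spatial.transform import Rotation as Ro
o=robot.get_obs();R=Ro.from_quat(o['tool_rot']).as_matrix();print(o['position'],o['ft_force'],o['grip_width'],np.arctan2(R[1,1],R[0,1])+np.pi/2)
for n in('side','scene'):
    c=snap(n,n+sys.argv[1]); E=[e[3][:2] for e in eggs(c) if e[3][3]<.026 and e[3][1]>0]
    for e in eggs(c):
        if e[3][3]<.026 and e[3][1]>0: print(n,e[3].round(4),e[4].round(4))
    E=np.array(E)
    def f(x):
        d=E-x[:2]; a=np.arctan2(d[:,1],d[:,0])-x[2]-np.pi/6; s=np.round(a/(np.pi/3))*np.pi/3+x[2]+np.pi/6
        return (d-.105*np.c_[np.cos(s),np.sin(s)]).ravel()
    r=least_squares(f,[.5402,.1418,2.0]); print(n,'centre, mid angle',r.x,abs(r.fun).max())
E
python3 chk.py 6
```

```text
[0.53906576 0.14462333 0.09026728] [-1.86130904  4.34544435  7.47545667] 0.013438575648875862 1.998173963429515
side [0.6256 0.0815 0.0572 0.0189] 0.0807
side [0.4447 0.0979 0.0539 0.0211] 0.0827
side [0.636  0.1852 0.0541 0.021 ] 0.0824
side [0.4547 0.2015 0.0531 0.0216] 0.0825
side [0.5501 0.2456 0.0539 0.021 ] 0.0822
side centre, mid angle [0.54027729 0.14143128 2.00199397] 0.0007097119919089664
scene [0.4465 0.0989 0.0557 0.0187] 0.0794
scene [0.5329 0.0373 0.056  0.0182] 0.0805
scene [0.6372 0.1841 0.0607 0.0157] 0.082
scene [0.6262 0.0827 0.0533 0.0207] 0.082
scene centre, mid angle [0.54181884 0.14210409 1.99900796] 0.0015781598246833173
```

The empty middle is now at 2.000 rad and the warmer at 2.00 rad. Letting go.

{"name": "send_rows", "arguments": {
  "increments": [0,0,0,0,0,0,0.1,0,0,0,0,0,0,0.1,0,0,0,0,0,0,0.18,0,0,0,0,0,0,0.22,0,0,0,0,0,0,0.28,0,0,0,0,0,0,0.36,0,0,0,0,0,0,0.45,0,0,0,0,0,0,0.5,0,0,0,0,0,0,0.5],
  "newtons": 6
}}

```text
time: 27.08
position: [0.5392, 0.1436, 0.0891]
tool_rot: [0.541, 0.841, -0.001, -0.001]
ft_force: [-0.2, -0.7, 0.5]
grip_width: 0.0404
grip_force: 0.0
```

{"name": "send_rows", "arguments": {
  "increments": [0,0,0,0,0,0.5,0.5,0,0,0,0,0,1,0.5,0,0,0,0,0,2,0.5,0,0,0,0,0,3,0.5,0,0,0,0,0,3,0.5,0,0,0,0,0,3,0.5,0,0,0,0,0,2,0.5,0,0,0,0,0,1,0.5,0,0,0,0,0,0,0.5,0,0,0,0,0,0,0.5]
}}

```text
time: 27.92
position: [0.5394, 0.1439, 0.2447]
tool_rot: [0.541, 0.841, 0.0, 0.0]
ft_force: [-0.7, 0.2, -0.3]
grip_width: 0.0434
grip_force: 0.0
```

```bash
python3 chk.py 7; python3 -c "
import cv2,numpy as np
a=cv2.imread('pics/scene7.png')[80:240,230:390];b=cv2.imread('pics/side7.png')[190:350,150:310]
cv2.imwrite('pics/c7.png',np.hstack([cv2.resize(a,(400,400)),cv2.resize(b,(400,400))]))"
```

```text
[0.53944387 0.14387758 0.24465697] [-0.68444618  0.16648887 -0.26245645] 0.04335660944551006 1.998316457668857
side [0.5303 0.0373 0.0542 0.0209] 0.0825
side [0.6258 0.0816 0.0549 0.0203] 0.0821
side [0.4449 0.0984 0.0545 0.0206] 0.0832
side [0.6361 0.1855 0.0543 0.0209] 0.0829
side [0.4548 0.2016 0.0534 0.0214] 0.0828
side [0.5503 0.2455 0.0537 0.0212] 0.0822
side centre, mid angle [0.54035623 0.14164822 2.00118864] 0.0007727612690810459
scene [0.447  0.0987 0.0564 0.0182] 0.0811
scene [0.5324 0.037  0.0559 0.018 ] 0.0818
scene [0.6396 0.1828 0.0618 0.0135] 0.0808
scene [0.6271 0.082  0.055  0.0192] 0.0805
scene centre, mid angle [0.54300686 0.14165579 1.98973836] 0.0020397692427848377
```

View pics/c7.png

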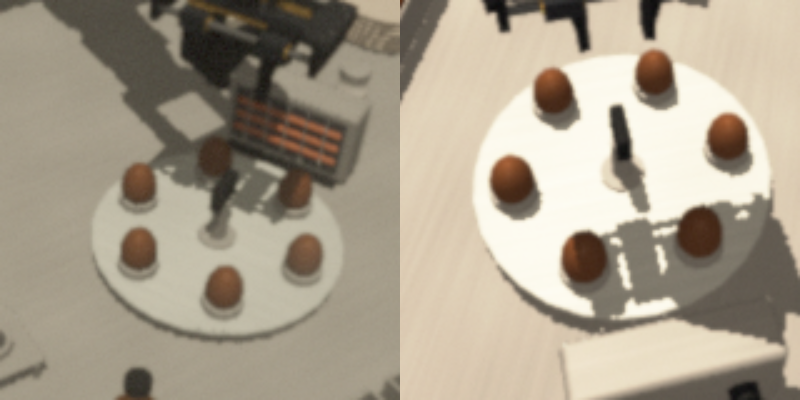

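The crops show all six eggs standing in their pockets, and the pair at right-crop (585,258) and (700,232) squarely faces the warmer. The gripper is clear.

```bash
python3 -c "
from rig import robot
print(robot.hand_in())"
```

```text
the job is handed in; nothing more can be done
None
```

The job is handed in: both hen's eggs stand in the two formerly empty pockets squarely facing the warmer, with the other four tray eggs and the duck egg left in place. The tray needed about 1.99 rad of turn by the camera images, not the stated 0.65–1.25, and I followed the images.

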